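# Weight the card on the pen plotter

### The job

Get the pen plotter ready to go on drawing: raise its pen fully with the lever on the drawing head and, while it is up, take the longer of the two hanging steel weights off its hook, set it down gently, handle up, flat between the low stops across the near end of the card, and let go. Then push the lever fully down again to lower the pen. Leave the shorter weight hanging and the brush pot and ink jar where they are.

Things in the scene. Friction and masses are not known exactly. Their poses are not given: they have to be found in the camera images.
- plotter: Flatbed pen plotter, fixed, white base from x = -170 to +150 mm, 280 mm wide (its y). Origin on the table, z up; -x edge is the near one. Bed top 35 mm up. A gantry 120 mm high crosses along y at x = +115 mm, with a stiff black drawing head 130 mm high, front at x = +67 mm, at y within 60 mm of the middle. Its pen (at x = +58 mm, 25 mm to the +y side of the lever) rises to 163 mm.
- weight_place (a point): Centre, at bed height (35 mm above the table), of the long weight's place: plotter x = -130 mm, y = 0; axes as the plotter's. Low stops 6 mm high frame its two ends; inside them it is 40 mm wide (plotter's x) and 166 mm long (plotter's y), so the weight lies along the plotter's y.
- pen_lever (a joint): Pen lift lever on the front of the head: 0 = fully down (pen on the card), 0.8 rad = fully up (pen raised). Starts below 0.1, turns about the plotter's y axis, stays where it is left (friction, about 1.6 N at the grip).
- lever_grip (a point): Middle of the lever's black grip (14 mm wide along plotter y, 14 mm thick, 36 mm along the lever), 74 mm from the pivot, towards the plotter's -x edge. At 0 the lever slopes 0.35 rad below level (grip 83 mm above the table), at 0.8 it slopes 0.45 rad above level (140 mm). Can be pinched from above with fingers closing along plotter y and led along its arc.
- lever_pivot (a point): The lever's pivot axis (along plotter y), 108 mm above the table, on the lever's middle plane. Axes as the plotter's.
- rack: Hook stand, fixed, base 160 by 240 mm; origin on the table, z up. Crossbar 16 mm thick along y at x = +45 mm, centre 200 mm up. Two hook arms of 10 mm rod, centre line 200 mm up, run from it towards -x at y = +80 and -80 mm; their tips turn up from x = -35 mm and end at x = -55 mm, 223 mm above the table. A weight hangs on each, its grip at about x = -20 mm.
- long_weight_mid (a point): Long weight, half-way up (60 mm above its underside). Steel bar 150 mm long (its y), 30 mm wide, 14 mm high; two rods at y = +/-20 mm carry a wooden grip; 120 mm high in all, about 0.55 kg. Hangs by the grip's underside on either hook, bar along the crossbar, underside 129 mm above the table. To come off: raise 20 to 50 mm (best 34), then draw along rack -x by 60 mm or more.
- long_weight_grip (a point): Centre of the long weight's wooden grip block: 18 mm (x) by 50 mm (y) by 44 mm high, from 76 to 120 mm above the weight's underside (centre at 98 mm). While it hangs, the hook arm passes directly under the block, so fingers must not reach below it.
- short_weight_mid (a point): Short weight, same make and height but its bar is 90 mm long; hangs on the other hook; to be left alone. Point half-way up (60 mm above its underside).
- brush_pot: White plastic pot of brushes, 84 mm wide, 180 mm high with brushes; origin at its underside. Leave it alone.
- ink_jar_mid (a point): Glass ink jar, 56 mm wide, 65 mm high; point half-way up. Leave it alone.
Things that resemble listed ones, but are neither listed nor needed, are in the scene too. What is shaped like the part that bears long_weight_mid but blue is not meant.

How it is judged (in metres and radians):
On the way, in this order (a step that is already met when the one before it is completed fails the run):
1. the pen is raised with the lever (above 0.65 rad), the long weight still on its hook (value of joint pen_lever above 0.65 rad and distance of long_weight_mid from where it was at the start of the episode below 0.03 m), for 0.2 s.
2. the long weight is off its hook, carried clear of the stand, pen still up (value of joint pen_lever above 0.6 rad and distance of long_weight_mid from where it was at the start of the episode above 0.07 m and height (world z) of long_weight_mid above 0.11 m and contact force between long_weight and rack below 0.1 N and contact force between the fingers and long_weight above 1 N), for 0.1 s.
3. the long weight lies flat between the stops, released, pen still up (x of long_weight_mid in the frame of plotter between -0.1385 and -0.1215 m and y of long_weight_mid in the frame of plotter between -0.012 and 0.012 m and z of long_weight_mid in the frame of plotter between 0.09 and 0.099 m and angle between long_weight_mid's own z axis and vertical below 0.06 rad and angle between the y axis of long_weight_mid and the y axis of plotter, either way round below 0.09 rad and linear speed of long_weight below 0.02 m/s and contact force between the fingers and long_weight below 0.1 N and value of joint pen_lever above 0.6 rad), for 0.2 s.
At the end, for the whole second after the job is handed in: Long weight flat on the bed, handle up, between the stops (8.5 mm across, 12 mm along, 0.09 rad turn, 0.06 rad tilt), released, at rest; lever below 0.1 rad; short weight still hanging, brush pot and ink jar in place (30 mm) (x of long_weight_mid in the frame of plotter between -0.1385 and -0.1215 m and y of long_weight_mid in the frame of plotter between -0.012 and 0.012 m and z of long_weight_mid in the frame of plotter between 0.09 and 0.099 m and angle between long_weight_mid's own z axis and vertical below 0.06 rad and angle between the y axis of long_weight_mid and the y axis of plotter, either way round below 0.09 rad and linear speed of long_weight below 0.02 m/s and contact force between the fingers and long_weight below 0.1 N and value of joint pen_lever below 0.1 rad and distance of each of short_weight_mid, brush_pot, ink_jar_mid from where it was at the start of the episode below 0.03 m and linear speed of short_weight below 0.1 m/s); the robot touches nothing.
It fails at once if the long weight is dropped or slammed on the bed (faster than 0.4 m/s within 20 mm of lying there) (linear speed of long_weight above 0.4 m/s and z of long_weight_mid in the frame of plotter below 0.115 m and x of long_weight_mid in the frame of plotter between -0.25 and 0.25 m and y of long_weight_mid in the frame of plotter between -0.25 and 0.25 m).
It fails at once if the shorter weight is moved more than 40 mm (distance of short_weight_mid from where it was at the start of the episode above 0.04 m).
It fails at once if the brush pot or the ink jar is moved more than 40 mm (distance of any of brush_pot, ink_jar_mid from where it was at the start of the episode above 0.04 m).
It also fails if it takes over 72 s, if anything falls off the work surface, if the arm or the gripper's body presses on something with over 40 N, if the wrist force passes 120 N, or if a joint passes its speed limit or range.

### The arm

A 6-joint arm with a two-finger parallel gripper is mounted at the origin on the work surface. World frame = base frame: x ahead of the robot, y to its left, z up, the work surface at z = 0. Lengths are in mm, angles in rad, forces in N, time in s.
With the tool pointing down it reaches from about 425 to 950 mm from the base axis. Payload 3.5 kg.
Tool frame: the origin (TCP) lies at the very end of the fingers, on their centre line; the grasp point (between the pads) lies 19 mm behind it; z points along the fingers, y is the line along which they close (so a half turn about z gives the same grasp; the last joint's range is limited). The gripper opens to 85 mm and grips with 20 to 120 N. Pads are 22 mm wide; open, the fingers measure 114 mm over their backs; the gripper's body (76 mm by 85 mm) begins 54 mm behind the grasp point. The pads swing forward as they close: fully open they stand 13 mm farther back than shut.
Start: joints at [-1.467, 0.286, 1.577, -0, 1.279, -0.15], TCP at [169.506, -653.355, 193.725] pointing down, gripper open.
Joint ranges: [-2.77, 2.77], [-0.9, 2.22], [0.21, 2.48], [-1.53, 4.67], [0.24, 2.81], [-2.84, 2.84]. Speed limits (rad/s): [2.79, 2.79, 3.14, 3.14, 3.14, 3.14].

### API

Orientations are given as a rotation vector (axis times angle).
In Python, from plant import sensors, vision, order, models gives the robot as it stands.
- The arm moves only by the tool drive_tool, never from a script. Its arguments are lists of equal length, an entry for each row: "delta_pos": the shift along the world's x, y, z in mm, a list of three; "yaw": the turn about the world's z in rad. A call has 1 to 12 rows; each row is the pose to reach, as a shift and turn from the pose commanded when the call began; what a row does not reach only later rows make up. A row lasts 1/8 s, in which the tool goes at most 62.5 mm and 10.7 degrees, less where a joint would pass 70% of its speed; a pose out of reach is approached as far as the arm can. A call with a gripper value outside its range is refused whole. "jaw" is the opening, from 0 (shut) to 1 (fully open), set as the call begins (left out, the last holds). The fingers move at their own pace and stop on an object; "force" is the grip in N (left out, the last holds). Time passes only in rows, so rows that repeat a pose let the fingers close. It gives the time, the measured TCP pose, the force, the opening and the grip force at its end, in the units of the state.
- sensors.sense(): the state, without advancing time (a new reading comes with each control period).
- vision.grab_frame(name): name is "scene" or "top" or "wrist"; returns a dict with "pixels" (480x640x3 uint8, red, green, blue), "fx", "fy", "cx", "cy" (pixels), "position" and "attitude" of the camera in the world. Camera axes: x right, y down, z forward; pixel columns grow to the right and rows downward; lengths in mm; the calibration is good to about 2 mm. The wrist camera is an equidistant fisheye: a pixel r from the principal point sees the ray r / f radians off the axis. A picture is of the moment at which its call begins. There is no depth.
- order.finish_job(): hands the job in; it is judged then, once.
Trained networks look in the newest picture that a camera, given by its name, has taken for a name from the list of things; names that differ only in an ending like _2 or _b are one class to them, and where a whole thing is asked for, a point or a joint stands for the part that bears it (a point fixed in the world has none). Each returns a list of dicts, best first, with "p" (0 to 1); they miss things now and then, are a little off and sometimes report something else, mostly with a low value. They report only what shows in the picture. A call takes as long as a camera call. They do not tell look-alikes from the thing itself.
- models.outline_of(query, camera): "mask" (480x640 bool, what is visible of it) and "xy" ([column, row] in pixels, amid what is visible of it).
The state is a dict: "time": time; "q": joint angles; "joint_vel": joint speeds; "joint_torque": joint torques, N m; "tool_pos": TCP position; "tool_rot": TCP orientation; "wrist_force": force on the tool from outside, world axes, zero at the start; "wrist_torque": the same for the moment, N m; "gripper_width": finger opening in mm; "gripper_force": force on a finger pad.
Only numpy, scipy, OpenCV 4.12 (cv2) and the standard library are available. Lean on these libraries where they do the work, as an engineer would, in place of code of your own. Each camera call takes 0.05 s, during which the arm holds its last target. There are 200 camera calls.

## Working session

There is one attempt and no reset: what is moved stays moved. The work goes in short steps, Python scripts to look and compute and a tool call to move; the robot and the scene stay as the last step left them, time stands still between calls to the robot, and variables do not carry over. Pictures are saved under pics/ and viewed, at most 10 in all, crops included, and the job is handed in when it is done.

Besides the shell and the picture viewer there is one more tool, called after "Emit:" by a JSON object that holds its "method" and its "body". drive_tool: Moves the arm, as the interface text tells. Its arguments: {"type":"object","properties":{"delta_pos":{"type":"array","items":{"type":"array","items":{"type":"number"}}},"yaw":{"type":"array","items":{"type":"number"}},"jaw":{"type":"number"},"force":{"type":"number"}},"required":["delta_pos","yaw"]}

```bash
mkdir -p pics
cat > h.py <<'E'
import numpy as np, cv2
from scipy.spatial.transform import Rotation as R
from plant import sensors, vision, order, models
def grab(n,save=None):
    f=vision.grab_frame(n)
    if save: cv2.imwrite(f'pics/{save}.png',f['pixels'][:,:,::-1])
    return f
def rot(f):
    a=np.array(f['attitude'],float)
    return a if a.shape==(3,3) else R.from_rotvec(a).as_matrix()
def ray(f,u,v,fish=False):
    x=(u-f['cx'])/f['fx'];y=(v-f['cy'])/f['fy']
    if fish:
        r=np.hypot(x,y);d=np.array([x/r*np.sin(r),y/r*np.sin(r),np.cos(r)]) if r>0 else np.array([0,0,1.])
    else: d=np.array([x,y,1.])
    return rot(f)@d
def atz(f,u,v,z,fish=False):
    d=ray(f,u,v,fish);p=np.array(f['position'],float);return p+d*(z-p[2])/d[2]
E
python3 - <<'E'
from h import *
for c in('scene','top'):
    f=grab(c,c+'0');print(c,f['position'],f['attitude'],f['fx'],f['cx'],f['cy'])
    for q in('plotter','rack','long_weight_mid','short_weight_mid','lever_grip','brush_pot','ink_jar_mid'):
        print(q,[(round(o['p'],2),[round(float(x)) for x in o['xy']],int(o['mask'].sum())) for o in models.outline_of(q,c)[:4]])
E
```

```text
scene [932.10541653 -81.89314192 980.32307273] [-2.02183363 -1.77268831  0.47202477] 469.8884890549974 314.1499803288908 235.6360872040898
plotter [(0.76, [216, 328], 19877)]
rack []
long_weight_mid [(0.98, [466, 278], 1694), (0.98, [429, 244], 1189), (0.98, [328, 226], 1036)]
short_weight_mid [(0.96, [384, 278], 1217)]
lever_grip [(0.66, [184, 318], 241)]
brush_pot [(0.56, [428, 171], 1454), (0.24, [167, 221], 695)]
ink_jar_mid [(0.9, [166, 222], 664)]
top [ 325.82022257   21.75185581 1417.18718021] [-2.17767003  2.158122   -0.12733393] 554.231862529378 333.9137848336703 243.14981494005474
plotter [(0.92, [427, 218], 14385)]
rack [(0.72, [263, 187], 4746), (0.16, [453, 205], 219)]
long_weight_mid [(0.78, [226, 195], 943), (0.78, [322, 292], 658)]
short_weight_mid [(0.66, [292, 200], 641)]
lever_grip [(0.49, [453, 205], 223)]
brush_pot [(0.91, [207, 339], 1178), (0.37, [292, 202], 617)]
ink_jar_mid [(0.66, [473, 324], 483), (0.58, [426, 216], 14289)]
```

View pics/scene0.png

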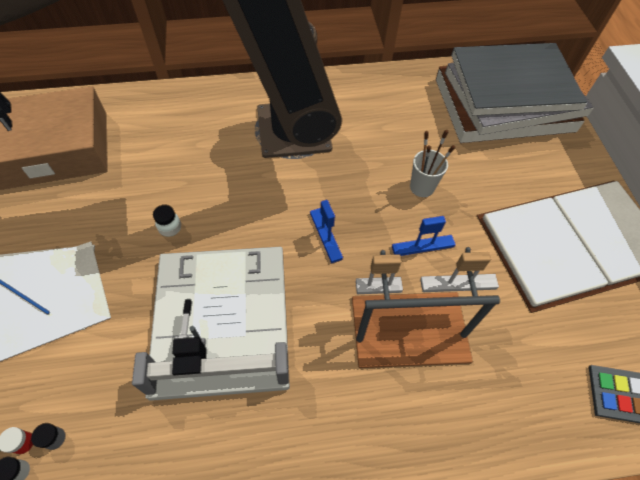

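View pics/top0.png

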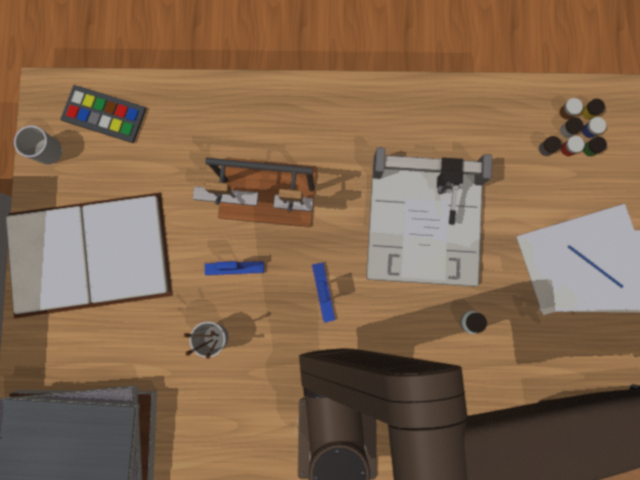

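The scene view shows the plotter at (215,320), its lever grip at (187,307), the rack at (412,330), the long weight on its hook at (460,280) and the short one at (380,282). The blue look-alikes lie at (325,230) and (425,245). In the top view the U stops are at (395,264) and (454,266), and the lever grip is at (452,216).

Run:
```python
from h import *
t=cv2.imread('pics/top0.png');s=cv2.imread('pics/scene0.png')
def c(i,x,y,w=133,h=100): return cv2.resize(i[y:y+h,x:x+w],(400,300),interpolation=cv2.INTER_CUBIC)
a=np.vstack([np.hstack([c(t,362,190),c(t,190,140)]),np.hstack([c(s,150,240),c(s,370,230)])])
cv2.imwrite('pics/crop0.png',a)
f=grab('top')
for n,u,v,z in[('nearL',367,279,35),('nearR',479,285,35),('stopL',395,264,41),('stopR',454,266,41),('grip',452,216,85),('barL',208,161,208),('barR',313,170,208)]:print(n,atz(f,u,v,z).round(1))
```

```text
nearL [389.9 -70.5  35. ]
nearR [ 377.4 -349.9   35. ]
stopL [ 427.5 -139.8   41. ]
stopR [ 423.9 -286.9   41. ]
grip [ 542.7 -274.    85. ]
barL [641.3 296.  208. ]
barR [623.3  61.8 208. ]
```

View pics/crop0.png

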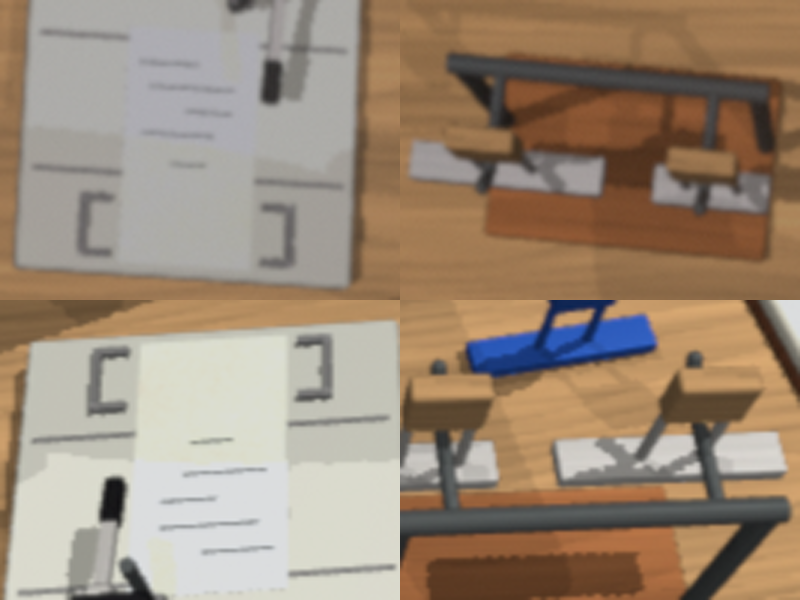

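The crop shows the stop brackets centred at crop (96,225) and (278,235), the lever grip at (271,82), and the long weight's grip at (480,137) in the top-right panel and (720,380) in the lower-right one. The long weight is on the +y hook.

Run:
```python
from h import *
t=grab('top');s=grab('scene')
T=lambda ox,oy,x,y,z:atz(t,ox+x/3.008,oy+y/3,z).round(1)
S=lambda ox,oy,x,y,z:atz(s,ox+x/3.008,oy+y/3,z).round(1)
print('stops',T(362,190,96,225,38),T(362,190,278,235.5,38))
print('stops S',S(150,240,108,381-300,38),S(150,240,315,368-300,38))
print('near',T(362,190,14,266,35),T(362,190,350,288,35), S(150,240,30,343-300,35))
for z in(85,90,95,98):print('grip',z,T(362,190,271,82,z),S(150,240,113,200,z))
print('LW grip ctr',T(190,140,80,140,242),S(370,230,320,85,245))
print('bar top T',T(190,140,12,162,143),T(190,140,205,173,143))
print('SW grip',T(190,140,302,162,242))
print('crossbar',T(190,140,47,60,208),T(190,140,368,92,208))
print(sensors.sense()['tool_rot'])
```

```text
stops [ 425.2 -137.4   38. ] [ 417.9 -288.5   38. ]
stops S [ 422.7 -288.3   38. ] [ 431.4 -135.3   38. ]
near [390.7 -69.7  35. ] [ 374.9 -348.3   35. ] [ 381.1 -347.3   35. ]
grip 85 [ 539.4 -274.2   85. ] [ 539.3 -274.4   85. ]
grip 90 [ 538.6 -273.1   90. ] [ 541.5 -273.3   90. ]
grip 95 [ 537.8 -271.9   95. ] [ 543.7 -272.3   95. ]
grip 98 [ 537.3 -271.3   98. ] [ 545.  -271.6   98. ]
LW grip ctr [576.1 267.9 242. ] [582.8 267.8 245. ]
bar top T [579.3 340.7 143. ] [572.1 191.  143. ]
SW grip [561.7 108.7 242. ]
crossbar [643.5 301.3 208. ] [621.8  63.3 208. ]
[3.11630293e+00 3.97565599e-01 3.36652217e-05]
```

Emit:
{"method": "drive_tool", "body": {"delta_pos": [[20, 20, 5], [60, 62, 10], [100, 104, 10], [140, 145, 10], [180, 187, 10], [220, 228, 10], [260, 270, 10], [300, 311, 10], [340, 352, 10], [368, 381, 10], [368, 381, 10], [368, 381, 10]], "yaw": [0, -0.05, -0.1, -0.15, -0.2, -0.25, -0.3, -0.3, -0.3, -0.3, -0.3, -0.3], "jaw": 0.6}}

```text
time: 2.45
tool_pos: [537.3, -271.7, 203.9]
tool_rot: [3.141, -0.071, -0.0]
wrist_force: [-0.7, 0.2, -0.4]
gripper_width: 51.4
gripper_force: 0.0
```

Run:
```python
from h import *
f=grab('wrist','w1');print(f['position'],rot(f).round(3),f['fx'],f['cx'],f['cy'])
for q in('lever_grip','plotter'):
  for o in models.outline_of(q,'wrist')[:2]:print(q,o['p'],o['xy'],o['mask'].sum())
```

```text
[ 610.9335451 -274.6368223  383.9553281] [[-0.046 -0.956 -0.288]
 [-0.999  0.045  0.012]
 [ 0.001  0.289 -0.957]] 371.64829954431775 315.57812367915835 239.34251242827804
lever_grip 0.89 [316.9, 182.3] 1812
plotter 0.79 [271.4, 170.3] 84000
```

View pics/w1.png

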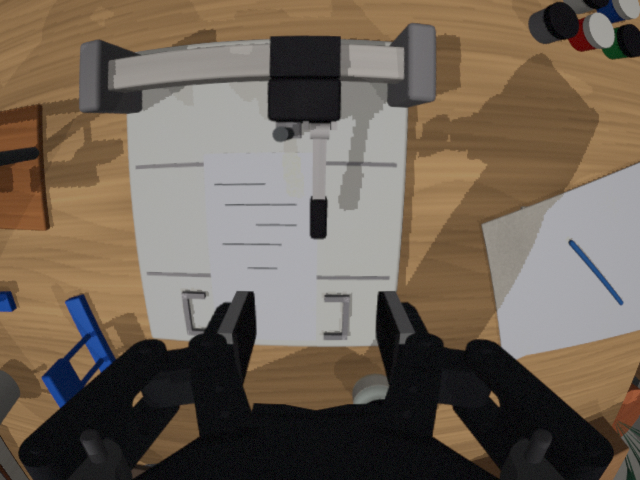

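The wrist view shows the lever's black grip at (318,217), the brackets at about (196,312) and (338,317), and the pen at (284,133).

Run:
```python
from h import *
f=vision.grab_frame('wrist')
for n,u,v,z in[('grip',318,218,90),('gripfar',319,198,97),('gripnear',318,238,80),('pivotend',321,126,110),('bedline L',135,166,35),('bedlineR',397,164,35),('lineL2',147,273,35),('lineR2',389,277,35),('brLfar',187,292,41),('brLnear',191,333,41),('brRfar',349,296,41),('brRnear',346,339,41),('nearL',152,344,35),('paperline',0,0,35)][:13]:print(n,atz(f,u,v,z,True).round(1))
```

```text
grip [ 539.9 -275.    90. ]
gripfar [ 557.7 -276.6   97. ]
gripnear [ 520.  -274.2   80. ]
pivotend [ 613.5 -280.6  110. ]
bedline L [591.9 -92.3  35. ]
bedlineR [ 576.3 -352.5   35. ]
lineL2 [476.1 -86.4  35. ]
lineR2 [ 461.2 -345.    35. ]
brLfar [ 455.7 -132.8   41. ]
brLnear [ 405.1 -127.7   41. ]
brRfar [ 445.1 -302.7   41. ]
brRnear [ 393.3 -298.9   41. ]
nearL [384.8 -70.5  35. ]
```

Emit:
{"method": "drive_tool", "body": {"delta_pos": [[2, -3, -40], [3, -3, -85], [3, -3, -120], [3, -3, -137], [3, -3, -137]], "yaw": [-0.01, -0.01, -0.01, -0.01, -0.01]}}

```text
time: 3.28
tool_pos: [539.6, -275.4, 65.7]
tool_rot: [-3.139, 0.09, 0.003]
wrist_force: [0.7, -1.2, -0.1]
gripper_width: 51.3
gripper_force: 0.0
```

Emit:
{"method": "drive_tool", "body": {"delta_pos": [[0, 0, 0], [0, 0, 0], [0, 0, 0], [0, 0, 0], [0, 0, 0]], "yaw": [0, 0, 0, 0, 0], "jaw": 0.0, "force": 35}}

```text
time: 3.9
tool_pos: [540.6, -275.3, 66.9]
tool_rot: [3.14, -0.088, 0.0]
wrist_force: [0.6, 0.1, -0.3]
gripper_width: -0.0
gripper_force: 0.0
```

Run:
```python
from h import *
f=grab('wrist');s=grab('scene');t=grab('top')
c=lambda i,x,y:cv2.resize(i['pixels'][y:y+150,x:x+200,::-1],(400,300))
w=c(f,220,150)
w2=cv2.resize(f['pixels'][:,:,::-1],(400,300))
cv2.imwrite('pics/c2.png',np.vstack([np.hstack([w,w2]),np.hstack([c(s,100,230),c(t,360,150)])]))
```

```text
(no output)
```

View pics/c2.png

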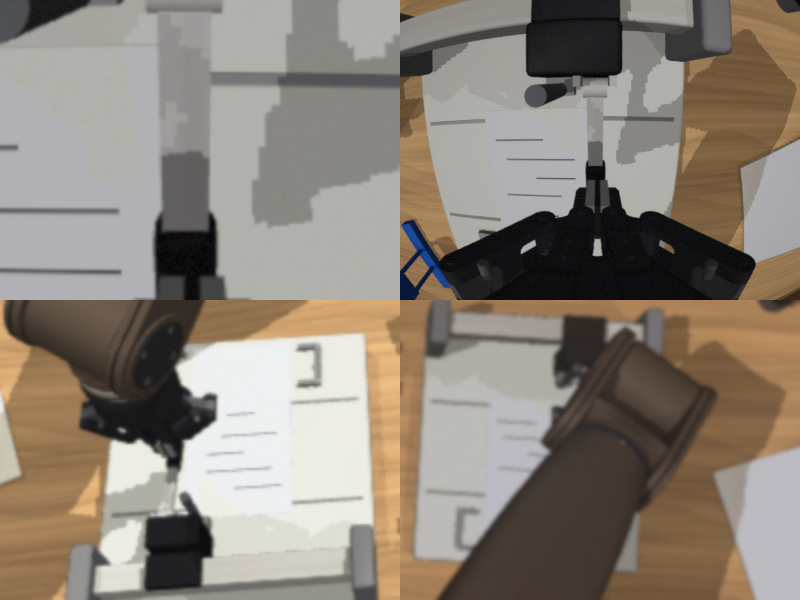

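The fingers look to be straddling the grip with some gap, at about (316,305) in the wrist image, while the width reads 0. I'll check the sensor and zoom in.

Run:
```python
from h import *
f=grab('wrist')
q=sensors.sense();print(q['gripper_width'],q['gripper_force'],q['tool_pos'])
cv2.imwrite('pics/c3.png',cv2.resize(f['pixels'][230:380,220:420,::-1],(800,600),interpolation=cv2.INTER_CUBIC))
```

```text
0.1984534782197279 0.0 [ 540.47776528 -275.31316047   66.65564432]
```

View pics/c3.png

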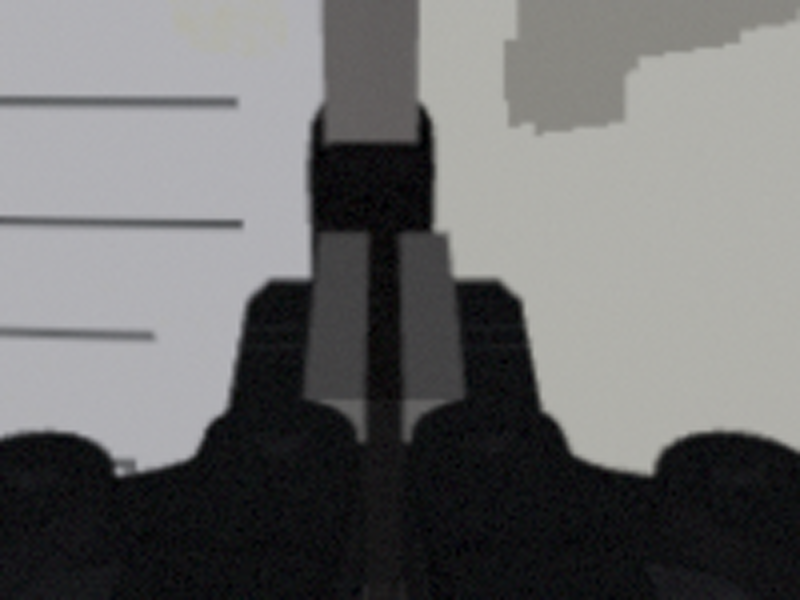

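Run:
```python
from h import *
f=vision.grab_frame('wrist');Rm=rot(f);p=np.array(f['position'])
s=sensors.sense();Rt=R.from_rotvec(s['tool_rot']).as_matrix();tp=np.array(s['tool_pos'])
def proj(X):
    d=Rm.T@(X-p);r=np.hypot(d[0],d[1]);th=np.arctan2(r,d[2]);return np.array([f['cx'],f['cy']])+f['fx']*th*d[:2]/r
print('cam',p.round(0))
for o in([0,0,0],[11,0,0],[-11,0,0],[11,0,-22],[-11,0,-22],[11,0,-38]):print(o,((proj(tp+Rt@np.array(o))-[220,230])*4).round(0))
# grip far end edge at crop (370,143), width check
for u in(318,370,432):
    for z in(97,90,83,67):print(u,z,atz(f,220+u/4,230+(143)/4,z,True).round(1))
```

```text
cam [ 614. -279.  247.]
[0, 0, 0] [384. 179.]
[11, 0, 0] [384. 100.]
[-11, 0, 0] [385. 255.]
[11, 0, -22] [385. 163.]
[-11, 0, -22] [385. 333.]
[11, 0, -38] [385. 220.]
318 97 [ 557.5 -269.    97. ]
318 90 [ 554.9 -268.6   90. ]
318 83 [ 552.2 -268.1   83. ]
318 67 [ 546.2 -267.    67. ]
370 97 [ 557.2 -274.6   97. ]
370 90 [ 554.5 -274.4   90. ]
370 83 [ 551.9 -274.2   83. ]
370 67 [ 545.8 -273.7   67. ]
432 97 [ 556.8 -281.3   97. ]
432 90 [ 554.1 -281.4   90. ]
432 83 [ 551.5 -281.5   83. ]
432 67 [ 545.3 -281.7   67. ]
```

The picture puts the fingertips well above where the reported TCP would place them, with the fingers shut above the grip. I'll open, go lower while staying clear of the bed, and try again.

Emit:
{"method": "drive_tool", "body": {"delta_pos": [[0, 0, 0], [0, 0, 0], [0, 0, 0], [0, 0, -10], [0, 0, -18], [0, 0, -26], [0, 0, -26]], "yaw": [0, 0, 0, 0, 0, 0, 0], "jaw": 0.5}}

```text
time: 5.03
tool_pos: [539.7, -274.8, 39.3]
tool_rot: [-3.139, 0.088, 0.003]
wrist_force: [-0.6, -0.0, 0.0]
gripper_width: 43.0
gripper_force: 0.0
```

Emit:
{"method": "drive_tool", "body": {"delta_pos": [[0, 0, 0], [0, 0, 0], [0, 0, 0], [0, 0, 0], [0, 0, 0]], "yaw": [0, 0, 0, 0, 0], "jaw": 0.0}}

```text
time: 5.65
tool_pos: [540.8, -274.0, 41.0]
tool_rot: [-3.138, 0.089, -0.001]
wrist_force: [-0.1, 5.1, 1.8]
gripper_width: 13.4
gripper_force: 38.7
```

Emit:
{"method": "drive_tool", "body": {"delta_pos": [[-1.5, 0, 6], [-2.5, 0, 12], [-3, 0, 19], [-3, 0, 26], [-2.5, 0, 33], [-1, 0, 40], [1, 0, 46], [3, 0, 53], [3, 0, 54], [3, 0, 54]], "yaw": [0, 0, 0, 0, 0, 0, 0, 0, 0, 0]}}

```text
time: 6.9
tool_pos: [544.2, -274.2, 92.7]
tool_rot: [-3.139, 0.089, -0.003]
wrist_force: [6.7, 2.6, -8.0]
gripper_width: 13.1
gripper_force: 34.4
```

Run:
```python
from h import *
f=grab('wrist','w4');s=grab('scene','s4')
q=sensors.sense();print(q['gripper_width'],q['gripper_force'],q['tool_pos'],q['wrist_force'])
c=lambda i,x,y,w,h:cv2.resize(i['pixels'][y:y+h,x:x+w,::-1],(400,300),interpolation=cv2.INTER_CUBIC)
cv2.imwrite('pics/c4.png',np.hstack([c(f,200,130,240,180),c(s,140,260,133,100)]))
```

```text
13.176831938644861 34.41740870475769 [ 544.24098732 -274.15286507   92.7142118 ] [ 6.64983233  2.08963932 -7.82037365]
```

View pics/c4.png

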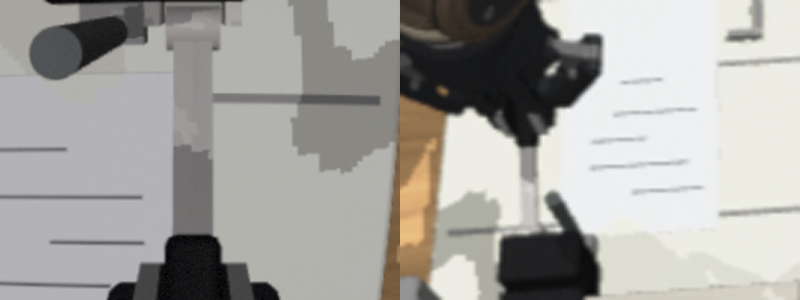

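Emit:
{"method": "drive_tool", "body": {"delta_pos": [[0, 0, 0], [0, 0, 0], [0, 0, 0], [0, 0, 30], [0, 0, 75], [0, 0, 120], [0, 0, 165], [0, 0, 205], [0, 0, 205]], "yaw": [0, 0, 0, 0, 0, 0, 0, 0, 0], "jaw": 0.6}}

```text
time: 8.12
tool_pos: [545.0, -276.8, 305.5]
tool_rot: [3.134, -0.088, 0.013]
wrist_force: [0.6, 0.1, -0.2]
gripper_width: 51.3
gripper_force: 0.0
```

Emit:
{"method": "drive_tool", "body": {"delta_pos": [[2, 30, 0], [5, 80, 0], [7, 130, 0], [9, 180, 0], [10, 230, 0], [12, 280, 0], [14, 330, 0], [15, 380, 0], [16, 430, 0], [18, 480, 0], [20, 525, 0], [20, 538, 0]], "yaw": [0, 0, 0, 0, 0, 0, 0, 0, 0, 0, 0, 0], "jaw": 0.85}}

```text
time: 9.62
tool_pos: [562.6, 264.6, 297.7]
tool_rot: [3.14, -0.084, -0.004]
wrist_force: [0.6, -1.4, 0.6]
gripper_width: 72.8
gripper_force: 0.0
```

Run:
```python
from h import *
f=grab('wrist','w5')
print(sensors.sense()['tool_pos'],sensors.sense()['wrist_force'])
cv2.imwrite('pics/c5.png',cv2.resize(f['pixels'][:,:,::-1],(800,600),interpolation=cv2.INTER_CUBIC))
for q in('long_weight_mid','long_weight_grip'):
  for o in models.outline_of(q,'wrist')[:3]:print(q,o['p'],o['xy'],o['mask'].sum())
```

```text
[562.57818286 264.81883295 297.88827594] [-0.06369612  0.1032606  -0.40662556]
long_weight_mid 0.96 [320.1, 298.4] 3612
long_weight_mid 0.79 [474.4, 321.3] 2195
long_weight_mid 0.62 [307.7, 199.5] 7041
long_weight_grip 0.84 [472.4, 318.0] 2140
long_weight_grip 0.68 [319.8, 297.0] 3784
long_weight_grip 0.62 [307.8, 199.9] 6778
```

View pics/c5.png

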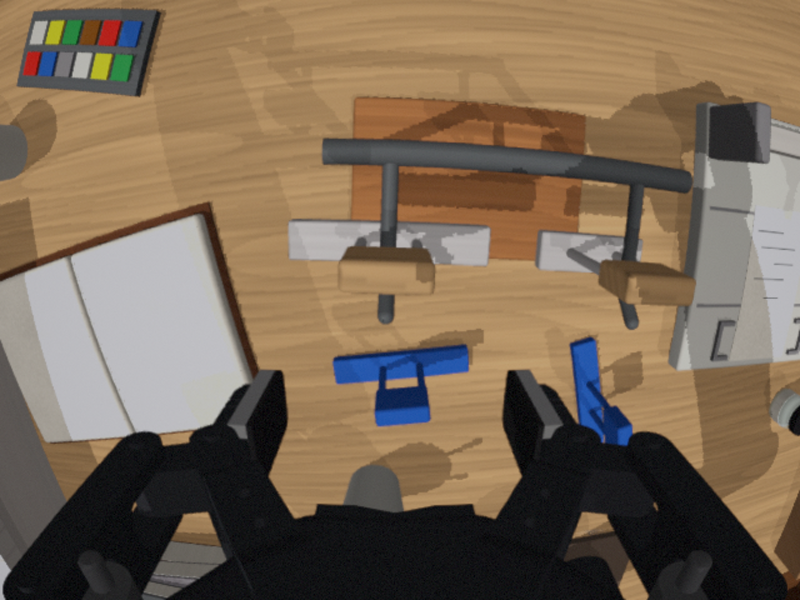

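The view shows the long weight's grip top face at (386,277) in the 800-px picture, its bar from (289,240) to (490,246), and the crossbar ends at (323,152) and (690,181). The fingers are open below at rows of about 370 to 460.

Run:
```python
from h import *
f=vision.grab_frame('wrist')
print(f['position'])
for n,u,v,z in[('griptop',386,277,249),('gl',340,277,249),('gr',433,279,249),('barL',289,239.5,143),('barR',490,246.5,143),('barfarL',289,220,143),('barfarR',490,226,143),('cbL',323,152,203),('cbR',690,181,203),('hook tip',385,317,223)]:print(n,atz(f,u/1.25,v/1.25,z,True).round(1))
# finger geometry: inner faces top edges at (285,372),(505,372): width 72.8
a=ray(f,285/1.25,372/1.25,True);b=ray(f,505/1.25,372/1.25,True);a/=np.linalg.norm(a);b/=np.linalg.norm(b)
d=72.8/np.linalg.norm(a-b);print('tip',np.array(f['position'])+d*(a+b)/2)
```

```text
[637.00929691 258.74643124 478.5234948 ]
griptop [579.6 265.8 249. ]
gl [581.  289.3 249. ]
gr [577.2 241.8 249. ]
barL [586.2 339.2 143. ]
barR [572.2 190.5 143. ]
barfarL [600.7 337.7 143. ]
barfarR [587.6 190.2 143. ]
cbL [646.2 299.6 203. ]
cbR [625.7  58.  203. ]
hook tip [549.2 268.6 223. ]
tip [570.65027448 262.00178466 342.36703035]
```

Emit:
{"method": "drive_tool", "body": {"delta_pos": [[8, 1, 0], [16, 1, -10], [16, 1, -35], [16, 1, -60], [16, 1, -85], [16, 1, -105], [16, 1, -117], [16, 1, -117]], "yaw": [-0.02, -0.035, -0.035, -0.035, -0.035, -0.035, -0.035, -0.035]}}

```text
time: 10.82
tool_pos: [579.2, 263.3, 181.6]
tool_rot: [3.138, -0.144, -0.003]
wrist_force: [0.4, 0.9, -0.5]
gripper_width: 72.4
gripper_force: 0.0
```

Emit:
{"method": "drive_tool", "body": {"delta_pos": [[0, 0, 0], [0, 0, 0], [0, 0, 0], [0, 0, 0], [0, 0, 0]], "yaw": [0, 0, 0, 0, 0], "jaw": 0.0, "force": 60}}

```text
time: 11.45
tool_pos: [580.8, 264.7, 185.1]
tool_rot: [-3.136, 0.143, -0.007]
wrist_force: [0.3, 3.5, 5.1]
gripper_width: 48.9
gripper_force: 64.5
```

Emit:
{"method": "drive_tool", "body": {"delta_pos": [[0, 0, 5], [0, 0, 12], [0, 0, 19], [0, 0, 26], [0, 0, 32], [0, 0, 32]], "yaw": [0, 0, 0, 0, 0, 0]}}

```text
time: 12.2
tool_pos: [580.0, 263.7, 215.7]
tool_rot: [-3.138, 0.143, -0.003]
wrist_force: [0.7, -0.3, -4.0]
gripper_width: 49.1
gripper_force: 63.5
```

Emit:
{"method": "drive_tool", "body": {"delta_pos": [[-10, 1, 0], [-25, 2, 0], [-40, 4, 0], [-55, 5, 0], [-70, 6, 0], [-90, 8, 0], [-110, 10, 10], [-125, 11, 30], [-130, 11, 40], [-130, 11, 40]], "yaw": [0, 0, 0, 0, 0, 0, 0, 0, 0, 0]}}

```text
time: 13.45
tool_pos: [450.0, 274.9, 256.0]
tool_rot: [-3.137, 0.143, -0.005]
wrist_force: [0.1, -0.0, -4.7]
gripper_width: 48.9
gripper_force: 63.5
```

Emit:
{"method": "drive_tool", "body": {"delta_pos": [[3, -20, 0], [8, -65, 0], [10, -112, 0], [10, -160, 0], [10, -210, 0], [8, -260, 0], [0, -310, 0], [-8, -360, 0], [-16, -410, 0], [-22, -455, 0], [-25, -480, 0], [-25, -488, 0]], "yaw": [0, 0, 0, 0.01, 0.01, 0.02, 0.02, 0.033, 0.033, 0.033, 0.033, 0.033]}}

```text
time: 14.95
tool_pos: [424.0, -214.9, 253.7]
tool_rot: [-3.139, 0.096, 0.002]
wrist_force: [0.2, -0.3, -4.8]
gripper_width: 49.2
gripper_force: 64.1
```

Emit:
{"method": "drive_tool", "body": {"delta_pos": [[0, 0, -20], [0, 0, -50], [0, 0, -80], [0, 0, -95], [0, 0, -100], [0, 0, -100]], "yaw": [0, 0, 0, 0, 0, 0]}}

```text
time: 15.7
tool_pos: [425.0, -213.5, 155.4]
tool_rot: [3.14, -0.091, 0.001]
wrist_force: [0.8, 0.2, -4.7]
gripper_width: 49.0
gripper_force: 64.1
```

Run:
```python
from h import *
f=grab('wrist','w6');s=grab('scene','s6')
print(sensors.sense()['tool_pos'],f['position'])
cv2.imwrite('pics/c6.png',np.vstack([cv2.resize(f['pixels'][200:425,120:520,::-1],(600,338),interpolation=cv2.INTER_CUBIC),cv2.resize(s['pixels'][220:340,110:350,::-1],(600,262),interpolation=cv2.INTER_CUBIC)]))
```

```text
[ 425.37113052 -213.91596133  156.18357875] [ 498.41022154 -217.25180797  335.49132663]
```

View pics/c6.png

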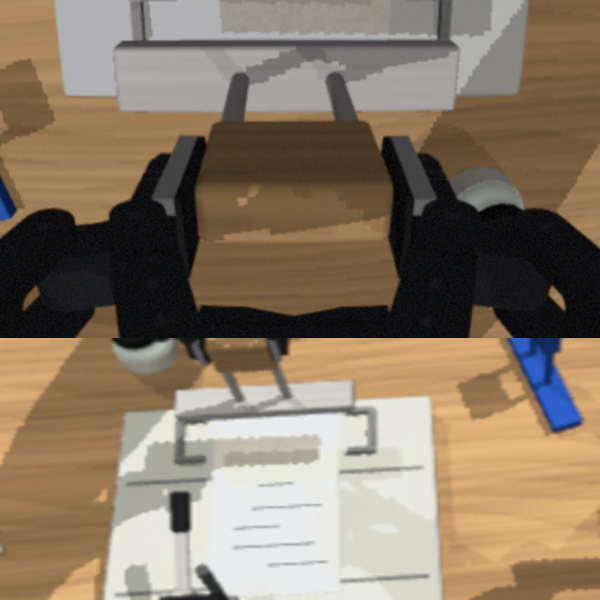

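The wrist view shows the bar's top corners at crop (115,45), (457,45), (455,108) and (118,110), with the bracket end bars at x≈140 and x≈444 just beyond it. In the scene view the brackets straddle the bar's shadow.

Run:
```python
from h import *
f=vision.grab_frame('wrist');W=lambda u,v,z:atz(f,120+u/1.5,200+v/1.5,z,True).round(1)
t=sensors.sense()['tool_pos'];print(t)
for zt in(110,114):
  print(zt,[W(u,v,zt) for u,v in((115,45),(457,45),(455,108),(118,110))])
print('brackets top end',W(140,20,41),W(444,20,41),'bed near corners',W(62,94,35),W(524,94,35))
s=vision.grab_frame('scene');S=lambda u,v,z:atz(s,110+u/2.5,220+(v-338)*120/262,z).round(1)
for n,u,v in(('L arm end',203,460),('Lbend',180,462),('Rbend',372,450),('Rarm',350,452),('nearRight',127,412),('nearLeft',430,398)):print(n,S(u,v,38))
```

```text
[ 425.30480207 -213.91709738  156.13600079]
110 [array([ 441.9, -137. ,  110. ]), array([ 433. , -285.3,  110. ]), array([ 403.6, -285.3,  110. ]), array([ 411.7, -133.5,  110. ])]
114 [array([ 442.9, -138.4,  114. ]), array([ 434.2, -284.1,  114. ]), array([ 405.3, -284.1,  114. ]), array([ 413.2, -135. ,  114. ])]
brackets top end [ 438.  -129.3   41. ] [ 427.9 -298.    41. ] bed near corners [394.7 -70.5  35. ] [ 377.7 -352.7   35. ]
L arm end [ 446.4 -276.7   38. ]
Lbend [ 446.  -296.8   38. ]
Rbend [ 454.2 -127.8   38. ]
Rarm [ 453.9 -147.4   38. ]
nearRight [ 381.9 -344.7   38. ]
nearLeft [400.1 -70.5  38. ]
```

Emit:
{"method": "drive_tool", "body": {"delta_pos": [[2, -2, 0], [2, -2, -12], [2, -2, -24], [2, -2, -36], [2, -2, -46], [2, -2, -52], [2, -2, -55], [2, -2, -55]], "yaw": [0, 0, 0, 0, 0, 0, 0, 0]}}

```text
time: 16.9
tool_pos: [426.6, -215.4, 99.7]
tool_rot: [3.14, -0.091, 0.0]
wrist_force: [-0.5, 0.6, -4.8]
gripper_width: 48.6
gripper_force: 64.2
```

Emit:
{"method": "drive_tool", "body": {"delta_pos": [[0, 0, -2], [0, 0, -4], [0, 0, -6], [0, 0, -6]], "yaw": [0, 0, 0, 0]}}

```text
time: 17.4
tool_pos: [426.5, -215.3, 93.6]
tool_rot: [-3.14, 0.091, 0.0]
wrist_force: [-0.2, 0.7, -4.9]
gripper_width: 49.2
gripper_force: 64.1
```

Emit:
{"method": "drive_tool", "body": {"delta_pos": [[0, 0, -1], [0, 0, -2], [0, 0, -3], [0, 0, -3]], "yaw": [0, 0, 0, 0]}}

```text
time: 17.9
tool_pos: [427.5, -215.3, 93.2]
tool_rot: [-3.14, 0.092, -0.002]
wrist_force: [-1.8, 4.1, 9.0]
gripper_width: 48.9
gripper_force: 65.5
```

Run:
```python
from h import *
f=grab('wrist','w7');s=grab('scene','s7')
print(sensors.sense()['tool_pos'],sensors.sense()['wrist_force'])
cv2.imwrite('pics/c7.png',np.vstack([cv2.resize(f['pixels'][200:425,120:520,::-1],(600,338),interpolation=cv2.INTER_CUBIC),cv2.resize(s['pixels'][235:305,140:300,::-1],(600,262),interpolation=cv2.INTER_CUBIC)]))
```

```text
[ 427.47742567 -215.33476038   93.22855478] [-1.5720052   4.64764129  9.48739044]
```

View pics/c7.png

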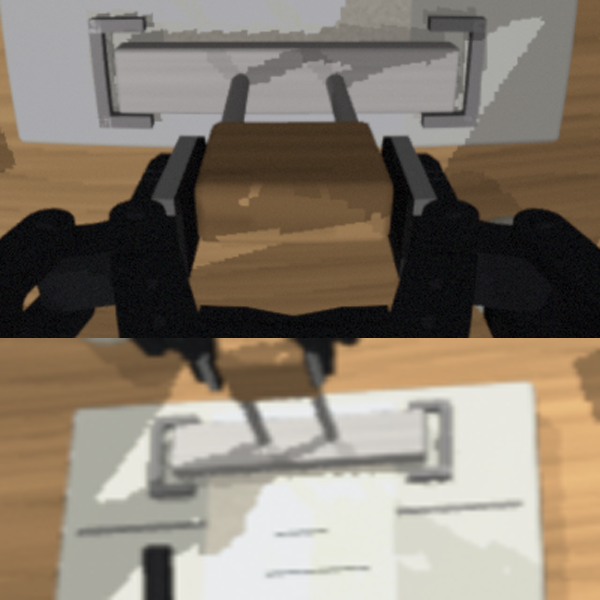

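The bar shows inside both brackets, with gaps all round, in both views, so it is resting on the bed. I'll ease off the pressure and release.

Emit:
{"method": "drive_tool", "body": {"delta_pos": [[0, 0, 1], [0, 0, 2], [0, 0, 2]], "yaw": [0, 0, 0]}}

```text
time: 18.38
tool_pos: [426.9, -215.4, 93.3]
tool_rot: [-3.14, 0.092, -0.001]
wrist_force: [-0.3, 4.5, 4.6]
gripper_width: 48.8
gripper_force: 65.2
```

Emit:
{"method": "drive_tool", "body": {"delta_pos": [[0, 0, 0], [0, 0, 0], [0, 0, 0], [0, 0, 0], [0, 0, 0], [0, 0, 0]], "yaw": [0, 0, 0, 0, 0, 0], "jaw": 0.85}}

```text
time: 19.12
tool_pos: [426.5, -215.4, 92.7]
tool_rot: [3.14, -0.091, 0.0]
wrist_force: [-0.0, 0.6, -0.3]
gripper_width: 72.9
gripper_force: 0.0
```

Emit:
{"method": "drive_tool", "body": {"delta_pos": [[0, 0, 10], [0, 0, 30], [0, 0, 55], [0, 0, 85], [0, 0, 120], [0, 0, 120], [0, 0, 120]], "yaw": [0, 0, 0, 0, 0, 0, 0]}}

```text
time: 20.0
tool_pos: [426.2, -215.1, 212.3]
tool_rot: [-3.14, 0.091, 0.001]
wrist_force: [-0.0, -0.2, -1.1]
gripper_width: 72.7
gripper_force: 0.0
```

Run:
```python
from h import *
f=grab('wrist','w8')
print(sensors.sense()['tool_pos'],sensors.sense()['wrist_force'],f['position'])
for c in('wrist','top','scene'):
  if c!='wrist':g=grab(c,c+'8')
  else:g=f
  for q in('long_weight_mid','lever_grip'):
    for o in models.outline_of(q,c)[:4]:
      m=o['mask'];ys,xs=np.nonzero(m);print(c,q,round(o['p'],2),np.round(o['xy']),m.sum(),xs.min(),xs.max(),ys.min(),ys.max(), atz(g,*o['xy'],140 if 'lever' in q else 50,c=='wrist').round(0))
```

```text
[ 425.89637244 -214.8744407   211.55824815] [-0.33946496  0.47704201 -0.30599381] [ 499.84504126 -219.04590899  392.39078881]
wrist long_weight_mid 0.91 [311. 215.] 7260 235 391 194 258 [ 421. -210.   50.]
wrist long_weight_mid 0.76 [  9. 234.] 577 0 26 219 244 [426. 170.  50.]
wrist long_weight_mid 0.56 [106. 291.] 5034 51 148 211 331 [349.  28.  50.]
wrist lever_grip 0.63 [389.  47.] 1743 377 404 0 90 [ 556. -272.  140.]
top long_weight_mid 0.94 [320. 290.] 741 311 334 262 322 [360.  46.  50.]
top long_weight_mid 0.67 [402. 266.] 216 393 413 259 271 [ 423. -156.   50.]
top long_weight_mid 0.59 [231. 270.] 787 203 263 261 276 [408. 266.  50.]
top lever_grip 0.71 [456. 193.] 126 451 457 186 210 [ 588. -273.  140.]
top lever_grip 0.5 [290. 200.] 668 273 312 189 212 [567. 117. 140.]
scene long_weight_mid 0.88 [328. 228.] 1022 310 342 200 262 [368.  41.  50.]
scene long_weight_mid 0.7 [215. 258.] 1435 186 253 233 271 [ 416. -221.   50.]
scene long_weight_mid 0.62 [428. 241.] 1219 392 455 216 254 [432. 264.  50.]
scene lever_grip 0.72 [182. 310.] 305 178 186 291 337 [ 569. -274.  140.]
```

Emit:
{"method": "drive_tool", "body": {"delta_pos": [[30, -15, 0], [75, -38, 0], [118, -60, 0], [118, -60, 0], [118, -60, -30], [118, -60, -65], [118, -60, -95], [118, -60, -117], [118, -60, -119], [118, -60, -119]], "yaw": [0, 0, 0, 0, 0, 0, 0, 0, 0, 0], "jaw": 0.55}}

```text
time: 21.7
tool_pos: [544.7, -275.5, 94.8]
tool_rot: [3.14, -0.091, 0.002]
wrist_force: [1.1, 0.4, 0.4]
gripper_width: 47.0
gripper_force: 0.0
```

Emit:
{"method": "drive_tool", "body": {"delta_pos": [[0, 0, 0], [0, 0, 0], [0, 0, 0], [0, 0, 0], [0, 0, 0]], "yaw": [0, 0, 0, 0, 0], "jaw": 0.0, "force": 35}}

```text
time: 22.32
tool_pos: [544.9, -274.4, 94.7]
tool_rot: [-3.139, 0.091, -0.001]
wrist_force: [-2.2, 5.4, 4.5]
gripper_width: 13.0
gripper_force: 38.0
```

Run:
```python
from h import *
f=cv2.imread('pics/w8.png')
g=vision.grab_frame('wrist')
# camera pose at w8 (same orientation to ~1 mrad): shift position
g=dict(g);g['position']=np.array([499.85,-219.05,392.39])
# bright/edge profile: print bar far edge columns
gray=cv2.cvtColor(f,cv2.COLOR_BGR2GRAY)
for r in(200,206,212):print(r,[(c,int(gray[r,c])) for c in list(range(216,246,2))],[(c,int(gray[r,c])) for c in range(380,412,2)])
for c in(250,370):print(c,[(r,int(gray[r,c])) for r in range(178,236,2)])
```

```text
200 [(216, 173), (218, 172), (220, 170), (222, 134), (224, 124), (226, 122), (228, 80), (230, 126), (232, 128), (234, 155), (236, 156), (238, 163), (240, 164), (242, 164), (244, 164)] [(380, 117), (382, 118), (384, 131), (386, 156), (388, 155), (390, 144), (392, 126), (394, 124), (396, 127), (398, 102), (400, 113), (402, 113), (404, 130), (406, 169), (408, 172), (410, 171)]
206 [(216, 173), (218, 173), (220, 174), (222, 150), (224, 123), (226, 122), (228, 88), (230, 116), (232, 130), (234, 166), (236, 159), (238, 163), (240, 164), (242, 162), (244, 162)] [(380, 158), (382, 159), (384, 157), (386, 158), (388, 156), (390, 143), (392, 125), (394, 124), (396, 115), (398, 112), (400, 114), (402, 116), (404, 130), (406, 169), (408, 174), (410, 173)]
212 [(216, 174), (218, 175), (220, 173), (222, 166), (224, 123), (226, 123), (228, 94), (230, 115), (232, 156), (234, 169), (236, 157), (238, 166), (240, 165), (242, 165), (244, 165)] [(380, 160), (382, 158), (384, 160), (386, 159), (388, 159), (390, 134), (392, 120), (394, 113), (396, 88), (398, 110), (400, 112), (402, 116), (404, 169), (406, 171), (408, 173), (410, 173)]
250 [(178, 173), (180, 174), (182, 144), (184, 132), (186, 131), (188, 151), (190, 158), (192, 113), (194, 78), (196, 111), (198, 157), (200, 164), (202, 163), (204, 163), (206, 163), (208, 167), (210, 168), (212, 165), (214, 164), (216, 160), (218, 163), (220, 165), (222, 164), (224, 162), (226, 154), (228, 132), (230, 99), (232, 99), (234, 126)]
370 [(178, 131), (180, 133), (182, 131), (184, 132), (186, 132), (188, 123), (190, 114), (192, 114), (194, 109), (196, 73), (198, 108), (200, 117), (202, 118), (204, 117), (206, 156), (208, 163), (210, 162), (212, 159), (214, 161), (216, 160), (218, 160), (220, 160), (222, 161), (224, 160), (226, 152), (228, 171), (230, 173), (232, 174), (234, 173)]
```

Emit:
{"method": "drive_tool", "body": {"delta_pos": [[-2, 0, -5], [-4, 0, -11], [-5.5, 0, -18], [-6.5, 0, -26], [-6.5, 0, -34], [-6, 0, -42], [-4.5, 0, -49], [-3, 0, -56], [-2, 0, -60], [-2, 0, -60]], "yaw": [0, 0, 0, 0, 0, 0, 0, 0, 0, 0]}}

```text
time: 23.62
tool_pos: [540.4, -274.1, 37.2]
tool_rot: [-3.137, 0.088, 0.012]
wrist_force: [-13.8, 9.7, 20.1]
gripper_width: 12.8
gripper_force: 46.2
```

Emit:
{"method": "drive_tool", "body": {"delta_pos": [[0, 0, 0], [0, 0, 0], [0, 0, 0], [0, 0, 0], [0, 0, 20], [0, 0, 55], [0, 0, 100], [0, 0, 150], [0, 0, 170], [0, 0, 170]], "yaw": [0, 0, 0, 0, 0, 0, 0, 0, 0, 0], "jaw": 0.55}}

```text
time: 24.88
tool_pos: [543.3, -276.0, 206.0]
tool_rot: [3.138, -0.091, 0.005]
wrist_force: [0.2, -0.3, 0.0]
gripper_width: 47.0
gripper_force: 0.0
```

Run:
```python
from h import *
print(sensors.sense()['wrist_force'])
g=grab('wrist','w9');s=grab('scene','s9')
for c,f in(('wrist',g),('scene',s)):
  for q in('lever_grip','short_weight_mid','brush_pot','ink_jar_mid'):
    for o in models.outline_of(q,c)[:1]:print(c,q,round(o['p'],2),np.round(o['xy']))
# black grip extent in the wrist picture
gr=cv2.cvtColor(g['pixels'],cv2.COLOR_RGB2GRAY)
m=(gr[120:280,300:340]<40);ys,xs=np.nonzero(m);print(ys.min()+120,ys.max()+120)
u=xs.mean()+300
rows=np.nonzero(m[:, int(u)-300])[0]+120;print(u,rows)
for v,z in((rows[-1],80),(rows[-1],88)):print(z,atz(g,u,v,z,True).round(1))
```

```text
[ 0.17330959 -0.31149283  0.02372222]
wrist lever_grip 0.63 [313. 185.]
wrist short_weight_mid 0.74 [271. 330.]
wrist brush_pot 0.72 [  5. 399.]
wrist ink_jar_mid 0.62 [368. 390.]
scene lever_grip 0.48 [186. 318.]
scene short_weight_mid 0.9 [381. 278.]
scene brush_pot 0.55 [428. 168.]
scene ink_jar_mid 0.74 [174. 218.]
120 239
313.85067319461444 [120 121 122 123 124 125 126 127 128 129 206 207 208 209 210 211 212 213
 214 215 216 217 218 219 220 221 222 223 224 225 226 227 228 229 230 231
 232 233 234 235 236 237 238 239]
80 [ 525.6 -273.6   80. ]
88 [ 528.  -273.7   88. ]
```

```bash
python3 -c "
from plant import order
print(order.finish_job())"
```

```text
the job is handed in; nothing more can be done
None
```

The job is handed in, but the judge returned no verdict. By my last readings, the long weight is released between the stops, the lever is fully down, the gripper is touching nothing, and the short weight, brush pot and ink jar show no sign of having moved.

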